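# Let the craft balls out of the dispenser

### The job

Stand the blue tub upright on the table under the drop hole of the wooden ball dispenser, then pull the red knob straight out to its out (on) detent so that all three balls roll down into the tub, and when they are all in, push the knob fully home again. Do not spill a ball onto the table, leave the tub under the drop hole, and leave the two paint bottles and the glue bottle standing where they are.

Things in the scene. Friction and masses are not known exactly. Their poses are not given: they have to be found in the camera images.
- dispenser: Wooden ball dispenser fixed to the table; origin at table height under mid channel; its x, y below in mm. Open-topped sloping channel along y, 38 wide inside, walls 6 thick from y -165 to 125, 62 to 112 high, floor falling 0.12 rad towards -y. Red knob on its -x side, which faces the robot at yaw 0. Balls wait in line behind the gate blade (y -30).
- drop_hole (a point): Centre of the drop hole, 38 x 45 mm, open downward, at the channel's low end (dispenser x 0, y -131 mm), 62 mm above the table. Balls that roll down hit the end wall just beyond it (outer face y -159 mm) and drop straight down, within 10 mm of this point. Underneath it all is clear 60 mm high from y -75 mm outward, so the tub (45 mm high) slides in below, from the -y side.
- foot (a point): Middle of the top of the grey base board, which stands on the table under the channel: 90 (x) x 200 (y) x 8 mm high, dispenser y -75 to 125 mm, with two legs on it (nearest to the drop hole at y -55 to -65 mm). The tub must stay outward (-y) of it.
- knob (a point): Centre of the red knob, which lies on a level axis along the dispenser's x, 92 mm above the table: 30 mm diameter, 24 mm long (12 mm either way of this point along the axis), on a 10 mm steel stem, 15 mm clear of the steel bush plate behind it when pushed in. Its pull direction is the dispenser's -x. It moves with the knob.
- gate (a joint): Travel of the knob and gate in m: 0 = fully home, gate shut; 0.026 = fully out, gate open. Over-centre spring detent: about 8 N is needed to start it from either end, falling to nothing half way, and it then snaps to the nearer end and stays there. The balls get past the blade only in the last third of the pull.
- tub: Open blue plastic tub, loose, about 150 g, origin in the middle of its underside; 84 (x) x 110 (y) x 45 (high) mm outside, walls and floor 4 mm. At its -y end a white upright grip fin 44 wide (x) and 12 thick (y), centred at y = -61 mm, rising to 72 mm above the table.
- tub_grip (a point): Point in the middle of the grip fin, at x 0, y -61, z 60 mm in the tub's frame. Pinch the fin here from above across its 12 mm (the tub's y).
- ball_yellow_center (a point): Centre of the yellow ball, 30 mm diameter, 12 g, loose; waits in the channel behind the gate
- ball_green_center (a point): Centre of the green ball, 30 mm diameter, 12 g, loose; waits in the channel behind the gate
- ball_orange_center (a point): Centre of the orange ball, 30 mm diameter, 12 g, loose; waits in the channel behind the gate
- paint_green: Bystander: green paint bottle with black cap, 35 mm diameter, 92 mm tall, standing loose; origin at the centre of its underside
- paint_blue: Bystander: blue paint bottle with black cap, 35 mm diameter, 92 mm tall, standing loose; origin at the centre of its underside
- glue: Bystander: white glue bottle with orange cap, 48 mm diameter, 130 mm tall, standing loose; origin at the centre of its underside
- ball_yellow: The yellow ball itself (its origin rolls with it: use the centre point)
- ball_green: The green ball itself (its origin rolls with it: use the centre point)
- ball_orange: The orange ball itself (its origin rolls with it: use the centre point)
Not all that is in view belongs to the job. Of the things like the tub, leave any that is turquoise; of the rest the smaller one is meant.

How it is judged:
By the outcome, as a careful person would: the job done as asked, in the order asked, and still so for the second after the job is handed in, with the robot touching nothing.
It also fails if it takes over 48 s, if anything falls off the work surface, if the arm or the gripper's body presses on something with over 40 N, if the wrist force passes 120 N, or if a joint passes its speed limit or range.

### The arm

A 6-joint arm with a two-finger parallel gripper is mounted at the origin on the work surface. World frame = base frame: x ahead of the robot, y to its left, z up, the work surface at z = 0. Lengths are in m, angles in rad, forces in N, time in s.
With the tool pointing down it reaches from about 0.35 to 0.975 m from the base axis. Payload 4.9 kg.
Tool frame: the origin (TCP) lies at the very end of the fingers, on their centre line; the grasp point (between the pads) lies 19 mm behind it; z points along the fingers, y is the line along which they close (so a half turn about z gives the same grasp; the last joint's range is limited). The gripper opens to 85 mm and grips with 20 to 120 N. Pads are 22 mm wide; open, the fingers measure 114 mm over their backs; the gripper's body (76 mm by 85 mm) begins 54 mm behind the grasp point. The pads swing forward as they close: fully open they stand 13 mm farther back than shut.
Start: joints at [1.117, 0.053, 1.613, -0, 1.476, -0.119], TCP at [0.205, 0.59, 0.231] pointing down, gripper open.
Joint ranges: [-3.01, 3.01], [-1.01, 2.22], [0.06, 2.58], [-1.02, 4.17], [0.09, 2.62], [-3.14, 3.14]. Speed limits (rad/s): [2.57, 2.57, 3.14, 3.14, 3.14, 3.14].

### API

Orientations are given as a rotation vector (axis times angle).
In Python, from station import ctrl gives the robot as it stands.
- The arm moves only by the shell command python3 -m crank 'ROWS' [OPENING] [FORCE]. ROWS is text: rows parted by semicolons, each of 4 numbers parted by spaces: the shift along the world's x, y, z in units of 0.5 m (1.0 is 0.5 m), then the turn about the world's z in units of 90 degrees (1.0 is 90 degrees). In form: x y z turn; .... A call has exactly 5 rows; each row shifts and turns the commanded pose from where the row before left it; what a row does not reach is not made up. A row lasts 1/12 s, in which the tool goes at most 41.7 mm and 7.16 degrees, less where a joint would pass 70% of its speed; a pose out of reach is approached as far as the arm can. A call with a number of a shift or a turn outside -1 to 1 is refused whole. A call with a gripper value outside its range is refused whole. OPENING is the opening in per cent of the stroke, from 0 (shut) to 100 (fully open), set as the call begins (- or left out, the last holds). The fingers move at their own pace and stop on an object; FORCE is the grip in N (left out, the last holds). Time passes only in rows, so rows that do not move let the fingers close, or fill a call up. It gives the time, the measured TCP pose, the force, the opening and the grip force at its end, in the units of the state.
- ctrl.get_obs(): the state, without advancing time (a new reading comes with each control period).
- ctrl.get_image(name): name is "side" or "top" or "wrist"; returns (picture, depth): 384x512x3 uint8, red, green, blue; 384x512 float32, m along the optical axis (not along the pixel's ray), 0 where there is no reading.
- ctrl.get_calibration(name): a dict with "fx", "fy", "cx", "cy" (pixels), "extrinsics" (4x4, takes a point from world to camera coordinates). Camera axes: x right, y down, z forward; pixel columns grow to the right and rows downward; lengths in m; the calibration is good to about 2 mm. A picture is of the moment at which its call begins: read the wrist's pose just before it. get_calibration takes no time and is no camera call; for the wrist camera it gives the pose at the moment of the call.
- ctrl.finish_job(): hands the job in; it is judged then, once.
The state is a dict: "t": time; "q": joint angles; "dq": joint speeds; "effort": joint torques, N m; "tool_pos": TCP position; "tool_rot": TCP orientation; "contact_force": force on the tool from outside, world axes, zero at the start; "wrist_torque": the same for the moment, N m; "opening": finger opening in m; "grip_force": force on a finger pad.
Only numpy, scipy, OpenCV 4.12 (cv2) and the standard library are available. Lean on these libraries where they do the work, as an engineer would, in place of code of your own. Each camera call takes 0.05 s, during which the arm holds its last target. There are 200 camera calls.

## Working session

There is one attempt and no reset: what is moved stays moved. The work goes in short steps, Python scripts to look and compute and a shell command to move; the robot and the scene stay as the last step left them, time stands still between calls to the robot, and variables do not carry over. Pictures are saved under pics/ and viewed, at most 10 in all, crops included, and the job is handed in when it is done.

```bash
mkdir -p pics; cat > h.py <<'E'
import numpy as np, cv2
from station import ctrl
def grab(n):
    K=ctrl.get_calibration(n); im,d=ctrl.get_image(n); return K,im,d
def ray(K,u,v,z):
    E=np.array(K["extrinsics"]);R=E[:3,:3];t=E[:3,3];c=-R.T@t
    r=R.T@np.array([(u-K["cx"])/K["fx"],(v-K["cy"])/K["fy"],1]);return c+r*(z-c[2])/r[2]
def cloud(K,d):
    E=np.array(K["extrinsics"]);R=E[:3,:3];t=E[:3,3]
    v,u=np.mgrid[:d.shape[0],:d.shape[1]]
    P=np.stack([(u-K["cx"])/K["fx"]*d,(v-K["cy"])/K["fy"]*d,d],-1)
    return (P-t)@R
E
python3 - <<'E'
from h import *
ims=[]
for n in("top","side"):
    K,im,d=grab(n); np.savez(f"{n}.npz",im=im,d=d); ims.append(im)
    import pickle; pickle.dump(K,open(n+".pkl","wb"))
    cv2.imwrite(f"pics/{n}.png",cv2.resize(im[:,:,::-1],(800,600)))
E
```

```text
(no output)
```

View pics/top.png

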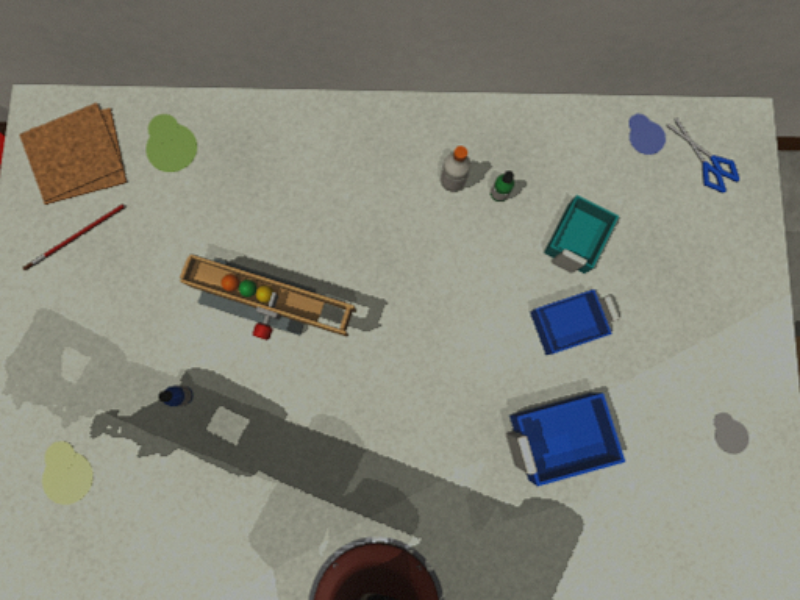

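View pics/side.png

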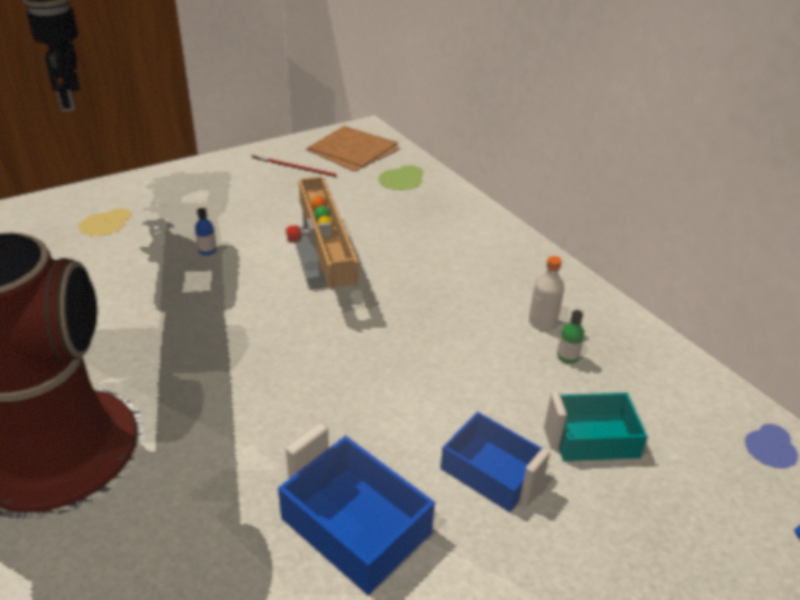

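The small blue tub has its centre at (572,322) in the 800x600 top view and its fin at (612,305). The other two are the big blue tub (567,438) and the turquoise one (582,235). The task rules out turquoise, and of the two blue ones the smaller is meant, so it is the one at (572,322). The dispenser runs from (190,270) to its low end at (350,318), with the knob at (262,330).

```bash
cat > m.py <<'E'
from h import *
import pickle
K=pickle.load(open("top.pkl","rb"));f=np.load("top.npz");im,d=f["im"],f["d"]
P=cloud(K,d);hsv=cv2.cvtColor(im,cv2.COLOR_RGB2HSV)
s=.64
def box(a,b,c,e):
    m=np.zeros(d.shape,bool);m[int(b*s):int(e*s),int(a*s):int(c*s)]=1;return m
def rect(m,n):
    p=P[m&(d>0)][:,:2].astype(np.float32); r=cv2.minAreaRect(p*1000); print(n,len(p),np.round(r[0]),np.round(r[1]),round(r[2],1),"meanz",P[m][:,2].mean())
B=(hsv[...,0]>105)&(hsv[...,0]<130)&(hsv[...,1]>120)
for n,b in(("small",box(520,280,640,365)),("big",box(490,380,640,495))):
    rect(B&b&(P[...,2]>.03),n+" rim"); fin=b&(P[...,2]>.055)&(hsv[...,1]<90); rect(fin,n+" fin")
    print(P[fin].mean(0))
w=box(170,240,365,345)&(P[...,2]>.09)&(hsv[...,0]<25)&(hsv[...,1]>80)&(hsv[...,0]>8)
rect(w,"wood"); 
R=((hsv[...,0]<6)|(hsv[...,0]>174))&(hsv[...,1]>150)&box(240,315,280,345); rect(R,"knob");print(P[R].mean(0),P[R].max(0))
v,u=np.nonzero(R);print("knob ray",ray(K,u.mean(),v.mean(),.1))
p=P[w&(d>0)];c=p.mean(0);print("wood pts",c)
for n,b in(("glue",box(435,140,475,195)),("pg",box(485,165,520,205)),("pb",box(155,375,195,410)),("turq",box(540,190,625,275))):
    q=P[b&(P[...,2]>.03)];print(n,np.round(q.mean(0),3),np.round(q.min(0),3),np.round(q.max(0),3))
x=im[int(270*s):int(380*s),int(500*s):int(660*s),::-1];y=im[int(240*s):int(350*s),int(170*s):int(370*s),::-1]
cv2.imwrite("pics/c.png",np.hstack([cv2.resize(x,None,fx=3.5,fy=3.5),cv2.resize(y,None,fx=3.4,fy=3.5)])[:, :800])
E
python3 m.py; python3 -c "
from h import *
o=ctrl.get_obs();print(o['tool_pos'],o['tool_rot'],o['opening'],o['t']);print(ctrl.get_calibration('top'))"
```

```text
small rim 285 [ 493. -333.] [ 82. 112.] 19.7 meanz 0.05794740593388747
small fin 106 [ 515. -390.] [43. 13.] 19.3 meanz 0.1544771416037438
[ 0.5003447  -0.35351004  0.15447714]
big rim 741 [ 294. -317.] [117. 154.] 16.3 meanz 0.05913677727086183
big fin 247 [ 322. -286.] [ 66. 186.] 49.2 meanz 0.1351177242049842
[ 0.27722974 -0.22268642  0.13511772]
wood 1040 [519. 192.] [290.  51.] 73.8 meanz 0.11944297702075365
knob 87 [458. 197.] [25. 21.] 73.7 meanz 0.10252395712146455
[0.4568518  0.19549531 0.10252396] [0.46878431 0.20992178 0.11099374]
knob ray [0.45710366 0.19613501 0.1       ]
wood pts [0.5255331  0.21243263 0.10601985]
glue [ 0.749 -0.12   0.098] [ 0.369 -0.148  0.03 ] [ 0.784 -0.022  0.992]
pg [ 0.73  -0.207  0.074] [ 0.369 -0.228  0.031] [ 0.754 -0.022  0.992]
pb [0.348 0.346 0.069] [ 0.332 -0.022  0.03 ] [0.369 0.365 0.992]
turq [ 0.639 -0.344  0.065] [ 0.369 -0.419  0.03 ] [ 0.723 -0.022  0.992]
[0.20510038 0.58977208 0.23015459] [-5.23365452e-01 -3.09715034e+00  2.89097328e-03] 0.08559887785911213 0.1
{'fx': 348.67582687754265, 'fy': 348.67582687754265, 'cx': 248.89824202376187, 'cy': 192.7788993977949, 'extrinsics': array([[ 0.02438674, -0.99967408, -0.00755072, -0.0234899 ],
       [-0.98729039, -0.02289677, -0.15726862,  0.5201355 ],
       [ 0.15704447,  0.01129003, -0.987527  ,  0.92182054],
       [ 0.        ,  0.        ,  0.        ,  1.        ]])}
```

View pics/c.png

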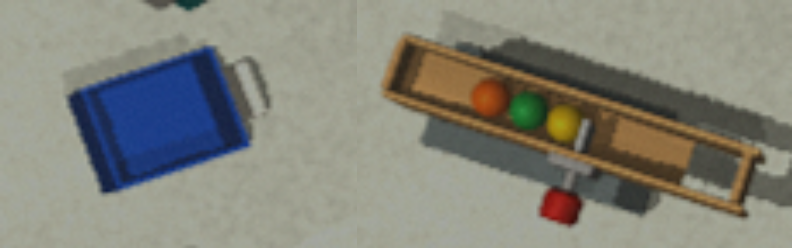

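Crop confirms it: blue tub without turquoise, the smaller one, with its white fin on the right-hand side. The gate is shut with three balls waiting behind it. Moving above the tub fin next, at about (0.514,-0.390), tub yaw +19.7°, dispenser yaw -16.2°.

```bash
python3 -m crank '.0367 -.0653 0 0;.0367 -.0653 0 0;.0367 -.0653 0 0;.0367 -.0653 0 0;.0367 -.0653 0 0' 60 60
python3 -m crank '.0367 -.0653 0 0;.0367 -.0653 0 0;.0367 -.0653 0 0;.0367 -.0653 0 0;.0367 -.0653 0 0'
python3 -m crank '.0367 -.0653 0 0;.0367 -.0653 0 0;.0367 -.0653 0 0;.0367 -.0653 0 0;.0367 -.0653 0 0'
python3 -m crank '.0045 -.0653 0 .0288;.0045 -.0653 0 .0288;.0045 -.0653 0 .0288;.0045 -.0653 0 .0288;.0045 -.0653 0 .0288'
python3 -m crank '.0045 -.0653 0 .0288;.0045 -.0653 0 .0288;.0045 -.0653 0 .0288;.0045 -.0653 0 .0288;.0045 -.0653 0 .0288'
python3 -m crank '.0045 -.0653 0 .0288;.0045 -.0653 0 .0288;.0045 -.0653 0 .0288;.0045 -.0653 0 .0288;.0045 -.0653 0 .0288'
python3 -m crank '0 0 0 0;0 0 0 0;0 0 0 0;0 0 0 0;0 0 0 0'
cat > w.py <<'E'
from h import *
import sys
from scipy.spatial.transform import Rotation as Ro
o=ctrl.get_obs();R=Ro.from_rotvec(o["tool_rot"]).as_matrix()
print(o["t"],np.round(o["tool_pos"],4),"tooly ang",np.degrees(np.arctan2(R[1,1],R[0,1]))%180,"tilt",R[:,2],"F",np.round(o["contact_force"],1))
K,im,d=grab("wrist");P=cloud(K,d);np.savez(sys.argv[1]+".npz",im=im,P=P,d=d)
cv2.imwrite(f"pics/{sys.argv[1]}.png",im[:,:,::-1])
E
python3 w.py w1; python3 - <<'E'
import numpy as np,cv2
f=np.load("w1.npz");im,P,d=f["im"],f["P"],f["d"];hsv=cv2.cvtColor(im,cv2.COLOR_RGB2HSV)
near=np.hypot(P[...,0]-.514,P[...,1]+.39)<.05
m=near&(d>0)&(P[...,2]>.064)&(P[...,2]<.085)&(hsv[...,1]<90)
print(m.sum(),cv2.minAreaRect(P[m][:,:2].astype(np.float32)*1000),P[m].mean(0))
B=(hsv[...,0]>105)&(hsv[...,0]<130)&(hsv[...,1]>120)&(d>0)&(P[...,2]>.035)&(P[...,2]<.06)&(np.hypot(P[...,0]-.493,P[...,1]+.333)<.09)
print(B.sum(),cv2.minAreaRect(P[B][:,:2].astype(np.float32)*1000))
E
```

```text
t: 0.52
tool_pos: [0.2973, 0.4253, 0.2307]
tool_rot: [-0.522, -3.098, 0.001]
contact_force: [0.5, -0.3, -0.2]
opening: 0.0517
grip_force: 0.0
t: 0.93
tool_pos: [0.3891, 0.262, 0.2309]
tool_rot: [-0.523, -3.098, 0.0]
contact_force: [0.4, 0.4, -0.2]
opening: 0.0512
grip_force: 0.0
t: 1.35
tool_pos: [0.4809, 0.0987, 0.231]
tool_rot: [-0.524, -3.097, -0.0]
contact_force: [0.8, 0.3, 0.1]
opening: 0.0512
grip_force: 0.0
t: 1.77
tool_pos: [0.4914, -0.0643, 0.2308]
tool_rot: [-0.167, -3.137, -0.0]
contact_force: [0.6, 0.3, 0.1]
opening: 0.0509
grip_force: 0.0
t: 2.18
tool_pos: [0.5027, -0.2275, 0.2307]
tool_rot: [0.188, -3.135, -0.001]
contact_force: [1.0, 0.6, 0.3]
opening: 0.0513
grip_force: 0.0
t: 2.6
tool_pos: [0.5139, -0.3907, 0.2305]
tool_rot: [0.54, -3.094, -0.002]
contact_force: [0.7, 0.1, -0.1]
opening: 0.0514
grip_force: 0.0
t: 3.02
tool_pos: [0.5145, -0.3879, 0.2314]
tool_rot: [-0.539, 3.095, 0.0]
contact_force: [-0.1, -0.2, 0.8]
opening: 0.051
grip_force: 0.0
3.0167 [ 0.5145 -0.3879  0.2314] tooly ang 109.76819829859117 tilt [-2.82511397e-05  2.06815913e-04 -9.99999978e-01] F [-0.1 -0.2  0.8]
432 ((513.552734375, -391.5221862792969), (42.89158248901367, 11.014676094055176), 19.823322296142578) [ 0.51288417 -0.39159266  0.07178678]
1523 ((493.137939453125, -333.6809997558594), (83.62330627441406, 109.42939758300781), 19.62718391418457)
```

View pics/w1.png

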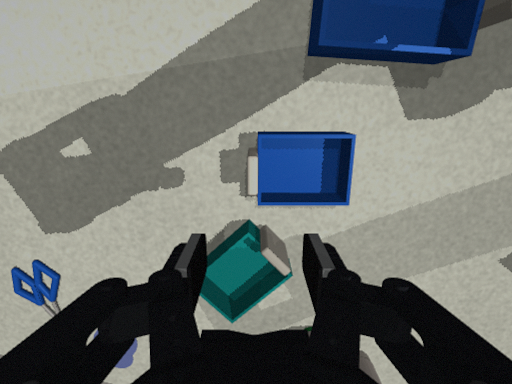

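The wrist view shows the small blue tub at (305,168) with its fin at (253,175). The fin centre comes out at (0.5136,-0.391) and the yaw at 19.7°. The fingertips have to stay above the 45 mm rim, so I'll go down to z 0.050.

```bash
python3 -m crank '-.001 -.003 -.073 0;-.001 -.003 -.073 0;0 0 -.073 0;0 0 -.073 0;0 0 -.040 0' 40 60
python3 -m crank '0 0 -.030 0;0 0 0 0;0 0 0 0;0 0 0 0;0 0 0 0'
python3 -m crank '0 0 0 0;0 0 0 0;0 0 0 0;0 0 0 0;0 0 0 0' 0 60
python3 -m crank '0 0 0 0;0 0 0 0;0 0 0 0;0 0 0 0;0 0 0 0'
```

```text
t: 3.48
tool_pos: [0.5115, -0.3894, 0.0605]
tool_rot: [0.538, -3.091, -0.008]
contact_force: [-1.1, 0.6, -0.8]
opening: 0.0341
grip_force: 0.0
t: 3.9
tool_pos: [0.5149, -0.3935, 0.0533]
tool_rot: [-0.537, 3.092, -0.006]
contact_force: [-0.4, -0.0, 0.7]
opening: 0.0342
grip_force: 0.0
t: 4.32
tool_pos: [0.5142, -0.3927, 0.0523]
tool_rot: [-0.537, 3.094, -0.002]
contact_force: [-1.6, 3.0, 6.0]
opening: 0.0104
grip_force: 60.1
t: 4.73
tool_pos: [0.5142, -0.3927, 0.0523]
tool_rot: [-0.537, 3.094, -0.002]
contact_force: [-0.7, 2.1, 7.4]
opening: 0.0106
grip_force: 60.1
```

```bash
python3 -m crank '0 0 .01 0;0 0 .02 0;0 0 .03 0;0 0 .02 0;0 0 0 0'
python3 -m crank '-.0146 .063 0 -.0399;-.0146 .063 0 -.0399;-.0146 .063 0 -.0399;-.0146 .063 0 -.0399;-.0146 .063 0 -.0399'
python3 -m crank '-.0146 .063 0 -.0399;-.0146 .063 0 -.0399;-.0146 .063 0 -.0399;-.0146 .063 0 -.0399;-.0146 .063 0 -.0399'
python3 -m crank '0 0 0 0;0 0 0 0;0 0 0 0;0 0 0 0;0 0 0 0'
python3 w.py w2
python3 - <<'E'
from h import *
K,im,d=grab("top");P=cloud(K,d);hsv=cv2.cvtColor(im,cv2.COLOR_RGB2HSV)
cv2.imwrite("pics/t2.png",im[:,:,::-1])
B=(hsv[...,0]>105)&(hsv[...,0]<130)&(hsv[...,1]>120)&(d>0)&(P[...,2]>.06)&(np.hypot(P[...,0]-.46,P[...,1]+.02)<.1)
print(B.sum(),cv2.minAreaRect(P[B][:,:2].astype(np.float32)*1000))
# dispenser wood
K,f=None,np.load("w2.npz")
P,d,im=f["P"],f["d"],f["im"];hsv=cv2.cvtColor(im,cv2.COLOR_RGB2HSV)
w=(d>0)&(P[...,2]>.1)&(P[...,2]<.118)&(hsv[...,0]<25)&(hsv[...,0]>8)&(hsv[...,1]>80)&(P[...,1]>0)
print(w.sum(),cv2.minAreaRect(P[w][:,:2].astype(np.float32)*1000) if w.sum() else 0)
E
```

```text
t: 5.15
tool_pos: [0.5151, -0.394, 0.0947]
tool_rot: [-0.537, 3.091, -0.009]
contact_force: [-0.2, -1.0, -1.4]
opening: 0.0108
grip_force: 59.0
t: 5.57
tool_pos: [0.4763, -0.2335, 0.0904]
tool_rot: [-0.042, 3.141, -0.0]
contact_force: [-0.1, -0.7, -1.9]
opening: 0.0105
grip_force: 59.2
t: 5.98
tool_pos: [0.4397, -0.0759, 0.0905]
tool_rot: [0.448, 3.109, -0.0]
contact_force: [-0.1, 0.6, -0.9]
opening: 0.0105
grip_force: 59.2
t: 6.4
tool_pos: [0.4407, -0.0782, 0.0906]
tool_rot: [0.445, 3.109, -0.001]
contact_force: [-0.6, 0.1, -1.0]
opening: 0.0105
grip_force: 59.3
6.4 [ 0.4407 -0.0782  0.0906] tooly ang 73.71362529136893 tilt [ 3.75863682e-04 -3.80717258e-04 -9.99999857e-01] F [-0.6  0.1 -1. ]
170 ((451.9613342285156, -17.921615600585938), (108.67249298095703, 98.15962219238281), 73.59601593017578)
28 ((499.55694580078125, 46.09785079956055), (1.7601354122161865, 5.719272613525391), 80.93077087402344)
```

View pics/t2.png

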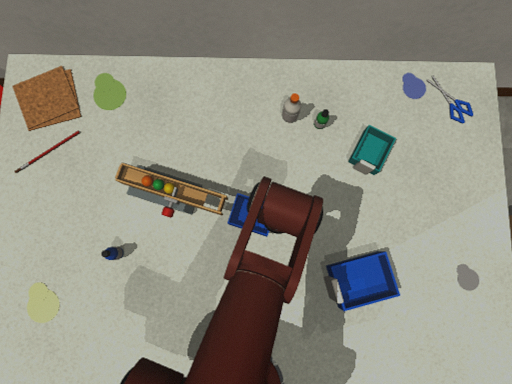

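The top view shows the tub held at (250,213), lined up with the dispenser's low end at (225,203). Lowering, then sliding in.

```bash
python3 -m crank '0 0 -.025 0;0 0 -.025 0;0 0 -.018 0;0 0 0 0;0 0 0 0'
python3 -m crank '.008 .027 0 0;.011 .038 0 0;.011 .038 0 0;.011 .038 0 0;.008 .027 0 0'
python3 -m crank '.0055 .019 0 0;0 0 0 0;0 0 -.004 0;0 0 -.004 0;0 0 0 0'
python3 -m crank '0 0 0 0;0 0 0 0;0 0 0 0;0 0 0 0;0 0 0 0'
```

```text
t: 6.92
tool_pos: [0.4399, -0.0773, 0.0557]
tool_rot: [-0.444, -3.108, -0.0]
contact_force: [0.5, -0.1, -1.6]
opening: 0.0107
grip_force: 59.3
t: 7.33
tool_pos: [0.466, 0.0079, 0.0575]
tool_rot: [0.442, 3.108, 0.001]
contact_force: [0.2, -0.9, -1.2]
opening: 0.0105
grip_force: 59.4
t: 7.75
tool_pos: [0.4677, 0.0154, 0.0524]
tool_rot: [0.445, 3.11, -0.001]
contact_force: [1.1, -1.3, -0.1]
opening: 0.0105
grip_force: 62.7
t: 8.17
tool_pos: [0.4677, 0.0156, 0.0524]
tool_rot: [0.443, 3.11, -0.002]
contact_force: [-0.2, -4.0, -0.5]
opening: 0.0105
grip_force: 62.9
```

```bash
python3 -m crank '0 0 0 0;0 0 0 0;0 0 0 0;0 0 0 0;0 0 0 0' 25 60
python3 -m crank '0 0 .02 0;0 0 .05 0;0 0 .07 0;0 0 .07 0;0 0 .05 0'
python3 -m crank '-.004 .072 0 0;-.004 .072 0 0;-.004 .072 0 0;-.004 .072 0 0;-.004 .072 0 0' 65 60
python3 -m crank '0 0 0 0;0 0 0 0;0 0 0 0;0 0 0 0;0 0 0 0'
python3 w.py w3
python3 - <<'E'
from h import *
f=np.load("w3.npz");P,d,im=f["P"],f["d"],f["im"];hsv=cv2.cvtColor(im,cv2.COLOR_RGB2HSV)
R=((hsv[...,0]<6)|(hsv[...,0]>174))&(hsv[...,1]>150)&(d>0)&(P[...,2]>.06)&(np.hypot(P[...,0]-.458,P[...,1]-.196)<.05)
print("knob",R.sum(),cv2.minAreaRect(P[R][:,:2].astype(np.float32)*1000),P[R].max(0))
w=(d>0)&(P[...,2]>.104)&(P[...,2]<.118)&(hsv[...,0]<25)&(hsv[...,0]>8)&(hsv[...,1]>80)
print("wood",w.sum(),cv2.minAreaRect(P[w][:,:2].astype(np.float32)*1000))
K,im,d=grab("top");P=cloud(K,d);hsv=cv2.cvtColor(im,cv2.COLOR_RGB2HSV)
B=(hsv[...,0]>105)&(hsv[...,0]<130)&(hsv[...,1]>120)&(d>0)&(np.hypot(P[...,0]-.485,P[...,1]-.075)<.09)
print("tub",B.sum(),cv2.minAreaRect(P[B][:,:2].astype(np.float32)*1000))
F=(hsv[...,1]<90)&(d>0)&(P[...,2]>.06)&(P[...,2]<.08)&(np.hypot(P[...,0]-.468,P[...,1]-.016)<.03)
print("fin",F.sum(),P[F].mean(0) if F.any() else 0)
cv2.imwrite("pics/w3b.png",np.hstack([cv2.resize(cv2.imread("pics/w3.png"),(400,300)),im[100:250,70:270,::-1].repeat(2,0).repeat(2,1)]))
E
```

```text
t: 8.58
tool_pos: [0.4674, 0.0127, 0.0539]
tool_rot: [-0.442, -3.11, 0.012]
contact_force: [-9.5, -19.3, 9.6]
opening: 0.0211
grip_force: 0.0
t: 9.0
tool_pos: [0.4685, 0.0169, 0.1859]
tool_rot: [0.442, 3.107, 0.003]
contact_force: [0.4, 0.2, 0.3]
opening: 0.0216
grip_force: 0.0
t: 9.42
tool_pos: [0.4571, 0.1986, 0.1829]
tool_rot: [0.443, 3.11, 0.003]
contact_force: [0.9, 0.6, -1.0]
opening: 0.0552
grip_force: 0.0
t: 9.83
tool_pos: [0.4578, 0.1953, 0.1823]
tool_rot: [-0.446, -3.11, -0.0]
contact_force: [0.2, 0.4, -0.1]
opening: 0.0555
grip_force: 0.0
9.8333 [0.4578 0.1953 0.1823] tooly ang 73.68321165936302 tilt [-7.47581215e-05  1.24047882e-04 -9.99999990e-01] F [ 0.2  0.4 -0.1]
knob 1036 ((457.6670227050781, 206.27947998046875), (77.31924438476562, 30.151803970336914), 74.07110595703125) [0.48277396 0.2393172  0.27751273]
wood 5683 ((518.3594970703125, 192.23281860351562), (289.6272888183594, 50.00290298461914), 73.662353515625)
tub 831 ((485.25482177734375, 72.7971420288086), (108.87164306640625, 83.67485809326172), 73.92510223388672)
fin 70 [0.46769638 0.01464791 0.07052865]
```

View pics/w3b.png

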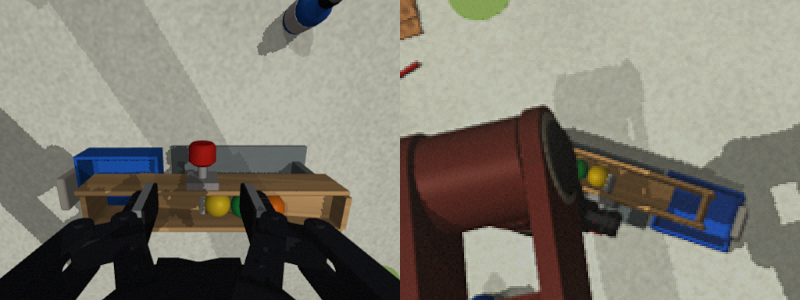

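The tub stands under the low end, measured about 144 mm out (aim was 140), and it didn't shift on release. The knob is at (202,153) in the left view. I'll tighten its mask, since orange-ball and other red pixels leaked in.

```bash
python3 - <<'E'
from h import *
f=np.load("w3.npz");P,d,im=f["P"],f["d"],f["im"];hsv=cv2.cvtColor(im,cv2.COLOR_RGB2HSV)
R=(((hsv[...,0]<6)|(hsv[...,0]>174))&(hsv[...,1]>150)).astype(np.uint8);R[:,:230]=0;R[:,290:]=0;R[230:]=0
R=(cv2.erode(R,np.ones((3,3)))>0)&(d>0)
q=P[R];t=q[q[:,2]>.101]
a=np.radians(73.7);ey=np.array([np.cos(a),np.sin(a)]);ex=np.array([ey[1],-ey[0]])
O=np.array([.5184,.1922])+.02*ey
for s in(q,t):
    r=(s[:,:2]-O);x,y=r@ex,r@ey;print(len(s),"x'",np.percentile(x,[1,50,99]),"y'",np.percentile(y,[1,50,99]),"zmax",s[:,2].max())
k=O+(-.03)*ey
tp=np.array([.4578,.1953])-O;print("O",O,"tcp",tp@ex,tp@ey,ex,ey)
E
```

```text
880 x' [-0.07133449 -0.06273134 -0.05036328] y' [-0.04358331 -0.03058237 -0.01821492] zmax 0.10905274807578125
726 x' [-0.07117059 -0.06143377 -0.04976278] y' [-0.0418414  -0.03055632 -0.01896542] zmax 0.10905274807578125
O [0.52401333 0.21139611] tcp -0.05903426749135081 -0.03403300615547667 [ 0.95980529 -0.28066671] [0.28066671 0.95980529]
```

```bash
python3 -m crank '-.001 .004 -.05 0;-.001 .004 -.06 0;0 0 -.06 0;0 0 -.04 0;0 0 -.012 0'
python3 -m crank '0 0 0 0;0 0 0 0;0 0 0 0;0 0 0 0;0 0 0 0'
python3 -m crank '0 0 0 0;0 0 0 0;0 0 0 0;0 0 0 0;0 0 0 0' 0 60
python3 -m crank '-.0104 .003 0 0;-.0104 .003 0 0;-.0104 .003 0 0;-.0104 .003 0 0;-.0104 .003 0 0'
python3 -m crank '0 0 0 0;0 0 0 0;0 0 0 0;0 0 0 0;0 0 0 0'
```

```text
t: 10.35
tool_pos: [0.4538, 0.1989, 0.0672]
tool_rot: [-0.444, -3.103, 0.004]
contact_force: [-0.2, 0.6, -0.2]
opening: 0.0552
grip_force: 0.0
t: 10.77
tool_pos: [0.4578, 0.2006, 0.073]
tool_rot: [0.443, 3.107, 0.002]
contact_force: [-0.5, 0.6, 0.2]
opening: 0.0555
grip_force: 0.0
t: 11.18
tool_pos: [0.4567, 0.1996, 0.0722]
tool_rot: [-0.442, -3.11, 0.003]
contact_force: [-3.7, -4.6, 6.4]
opening: 0.0283
grip_force: 58.9
t: 11.6
tool_pos: [0.4315, 0.2071, 0.0726]
tool_rot: [0.442, 3.107, -0.003]
contact_force: [14.3, -10.5, -5.9]
opening: 0.0282
grip_force: 59.5
t: 12.02
tool_pos: [0.4317, 0.207, 0.0724]
tool_rot: [0.442, 3.107, -0.003]
contact_force: [1.7, -5.1, 3.4]
opening: 0.0285
grip_force: 60.7
```

```bash
python3 -m crank '0 0 0 0;0 0 0 0;0 0 0 0;0 0 0 0;0 0 0 0'
python3 -m crank '0 0 0 0;0 0 0 0;0 0 0 0;0 0 0 0;0 0 0 0'
python3 - <<'E'
from h import *
a=grab("top")[1][100:250,70:270,::-1].repeat(2,0).repeat(2,1)
b=grab("side")[1][90:240,130:330,::-1].repeat(2,0).repeat(2,1)
c=cv2.resize(grab("wrist")[1][:,:,::-1],(400,300))
cv2.imwrite("pics/p.png",np.vstack([np.hstack([a,b]),np.hstack([c,c*0])]))
E
```

```text
t: 12.43
tool_pos: [0.4317, 0.207, 0.0724]
tool_rot: [0.442, 3.108, -0.003]
contact_force: [0.7, -6.4, 4.1]
opening: 0.0282
grip_force: 60.7
t: 12.85
tool_pos: [0.4317, 0.207, 0.0724]
tool_rot: [0.442, 3.107, -0.003]
contact_force: [1.5, -5.4, 4.5]
opening: 0.0283
grip_force: 60.7
```

View pics/p.png

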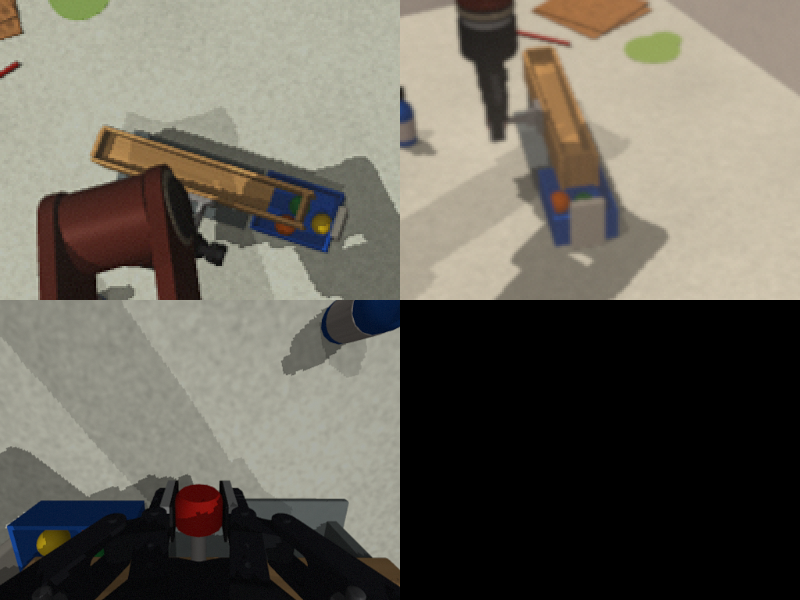

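The channel is empty and all three balls are in the tub: yellow (321,224), orange (285,226) and green (295,203) in the top crop. Pushing the knob home.

```bash
python3 -m crank '.0106 -.0031 0 0;.0106 -.0031 0 0;.0106 -.0031 0 0;.0106 -.0031 0 0;.0106 -.0031 0 0'
python3 -m crank '0 0 0 0;0 0 0 0;0 0 0 0;0 0 0 0;0 0 0 0'
python3 -m crank '0 0 0 0;0 0 0 0;0 0 0 0;0 0 0 0;0 0 0 0' 65 60
python3 -m crank '0 0 .03 0;0 0 .06 0;0 0 .06 0;0 0 .05 0;0 0 .03 0'
python3 -m crank '-.04 0 .03 0;-.04 0 .03 0;-.04 0 .03 0;0 0 0 0;0 0 0 0'
python3 w.py w5
python3 - <<'E'
from h import *
f=np.load("w5.npz");P,d,im=f["P"],f["d"],f["im"];hsv=cv2.cvtColor(im,cv2.COLOR_RGB2HSV)
R=(((hsv[...,0]<4)|(hsv[...,0]>174))&(hsv[...,1]>150)).astype(np.uint8)
R=(cv2.erode(R,np.ones((3,3)))>0)&(d>0)&(P[...,2]>.08)&(P[...,2]<.112)
q=P[R];a=np.radians(73.7);ey=np.array([np.cos(a),np.sin(a)]);ex=np.array([ey[1],-ey[0]]);r=q[:,:2]-[.5240,.2114]
r=r[np.hypot(r[:,0]+.066,r[:,1]+.012)<.05]
print(len(r),"x'",np.percentile(r@ex,[1,50,99]),"y'",np.percentile(r@ey,[1,50,99]))
b=grab("side")[1][60:285,130:430,::-1]
a=grab("top")[1][60:285,50:350,::-1]
cv2.imwrite("pics/e.png",np.vstack([cv2.resize(np.hstack([a,b]),(800,300)),np.hstack([cv2.resize(im[:,:,::-1],(400,300)),np.zeros((300,400,3),np.uint8)])]))
E
```

```text
t: 13.42
tool_pos: [0.4569, 0.1995, 0.072]
tool_rot: [-0.442, -3.109, 0.003]
contact_force: [-17.5, 3.2, 16.5]
opening: 0.028
grip_force: 62.3
t: 13.83
tool_pos: [0.4567, 0.1996, 0.0722]
tool_rot: [-0.442, -3.109, 0.003]
contact_force: [-5.3, -3.8, 7.6]
opening: 0.028
grip_force: 61.0
t: 14.25
tool_pos: [0.4569, 0.2001, 0.0711]
tool_rot: [-0.443, -3.11, -0.0]
contact_force: [0.1, -0.1, 0.6]
opening: 0.0555
grip_force: 0.0
t: 14.67
tool_pos: [0.4584, 0.2005, 0.1898]
tool_rot: [0.442, 3.106, 0.003]
contact_force: [0.6, 0.0, 0.4]
opening: 0.0558
grip_force: 0.0
t: 15.08
tool_pos: [0.3973, 0.2004, 0.2324]
tool_rot: [0.441, 3.108, 0.002]
contact_force: [0.3, 0.1, -0.6]
opening: 0.0555
grip_force: 0.0
15.0833 [0.3973 0.2004 0.2324] tooly ang 73.83050420288629 tilt [ 3.02928855e-03  9.45355502e-04 -9.99994965e-01] F [ 0.3  0.1 -0.6]
559 x' [-0.0715611  -0.06465226 -0.05189695] y' [-0.043283   -0.03115471 -0.01841019]
```

View pics/e.png

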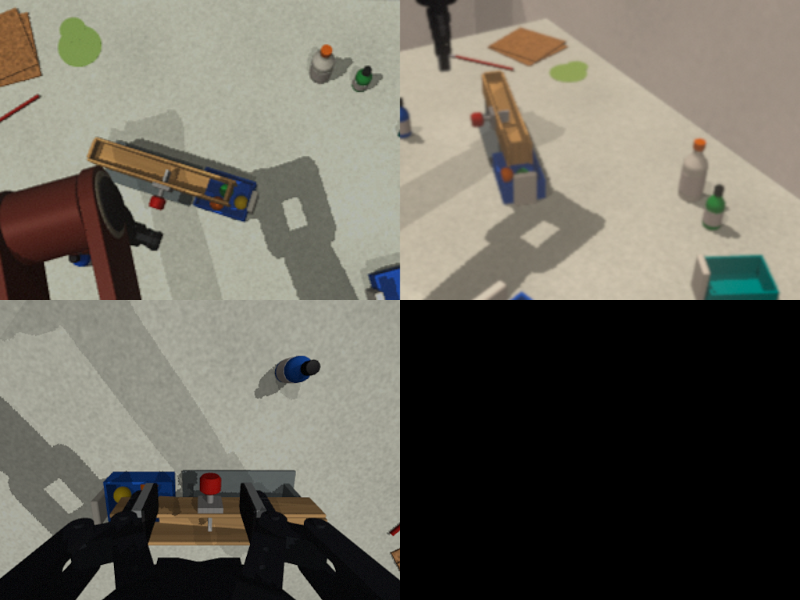

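The knob is back at its starting position, the three balls are in the tub under the hole, the bottles are standing, and the robot touches nothing.

```bash
python3 -c "
from station import ctrl
print(ctrl.finish_job())"
```

```text
the job is handed in; nothing more can be done
None
```

Job done and handed in at about 15 s: the small blue tub stands under the drop hole with all three balls in it, the knob is pushed fully home, and all three bottles are still standing.

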